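Line up a drain clamp plate with a drift pin and fit its bolt

ROBOT

A 7-joint arm with a two-finger parallel gripper is mounted at the origin on the work surface. World frame = base frame: x ahead of the robot, y to its left, z up, the work surface at z = 0. Lengths are in m, angles in rad, forces in N, time in s.
With the tool pointing down it reaches from about 0.425 to 0.825 m from the base axis. Payload 3.6 kg.
Tool frame: the origin (TCP) lies midway between the tips of the shut fingers; the grasp point (between the pads) lies 19 mm behind it; z points along the fingers, y is the direction in which the jaws open and shut (so a half turn about z gives the same grasp; the last joint's range is limited). The gripper opens to 93 mm and grips with 3 to 60 N. Pads are 15 mm wide; open, the fingers measure 128 mm over their backs; the gripper's body (75 mm by 188 mm) begins 65 mm behind the grasp point.
Start: joints at [-1.302, 0.615, -0.013, 1.423, 0.008, 1.103, -0.04], TCP at [0.189, 0.622, 0.219] pointing down, gripper open.
Joint ranges: [-3.12, 3.12], [-0.3, 2.06], [-1.34, 1.32], [0.26, 2.42], [-1.36, 4.5], [0.01, 1.98], [-2.84, 2.84]. Speed limits (rad/s): [2.79, 2.79, 3.14, 3.14, 3.14, 3.14, 3.14].

INTERFACE

Orientations are given as a unit quaternion [w, x, y, z].
In Python, from cell import get_obs, get_image, job_done, outline_of gives the robot as it stands.
- The arm moves only by the tool send_rows, never from a script. Its argument "targets" is a list of rows, each an object of numbers: "tx", "ty", "tz": the shift along the tool's x, y, z in cm; "yaw": the turn about the tool's z in rad. A call has 1 to 5 rows; each row is the pose to reach, as a shift and turn from the pose commanded when the call began, along the tool's axes at that moment; what a row does not reach only later rows make up. A row lasts 1/10 s, in which the tool goes at most 50 mm and 8.59 degrees, less where a joint would pass 70% of its speed; a pose out of reach is approached as far as the arm can. A call with a gripper value outside its range is refused whole. "grip" is the opening, from -1 (shut) to 1 (fully open), so that 0 is half open, set as the call begins (left out, the last holds). The fingers move at their own pace and stop on an object; the grip force is fixed at half the most. Time passes only in rows, so rows that repeat a pose let the fingers close. It gives the time, the measured TCP pose, the force and the opening at its end, in the units of the state.
- get_obs(): the state, without advancing time (a new reading comes with each control period).
- get_image(name): name is "scene" or "top" or "wrist"; returns a dict with "pixels" (420x560x3 uint8, red, green, blue), "depth" (420x560 float32, m along the optical axis (not along the pixel's ray), 0 where there is no reading), "K" (3x3 intrinsics, pixels), "xyz" and "attitude" of the camera in the world; the wrist camera has in their place "T_tool_cam" (4x4, takes a point from camera to tool coordinates, whose origin is the TCP and whose axes are the flange's). Camera axes: x right, y up, looking along -z (the intrinsics and any distortion apply to the point x, -y, -z); pixel columns grow to the right and rows downward; lengths in m; the calibration is good to about 2 mm. A picture is of the moment at which its call begins: read the wrist's pose just before it.
- job_done(): hands the job in, once; it reports no verdict.
Trained networks look in the newest picture that a camera, given by its name, has taken for a name from the list of things; names that differ only in an ending like _2 or _b are one class to them, and where a whole thing is asked for, a point or a joint stands for the part that bears it (a point fixed in the world has none). Each returns a list of dicts, best first, with "score" (0 to 1); they miss things now and then, are a little off and sometimes report something else, mostly with a low value. They report only what shows in the picture. A call takes as long as a camera call.
- outline_of(camera, target): "region" (420x560 bool, what is visible of it) and "xy" ([column, row] in pixels, amid what is visible of it).
The state is a dict: "t": time; "joint_positions": joint angles; "dq": joint speeds; "effort": joint torques, N m; "ee_pos": TCP position; "tool_rot": TCP orientation; "force": force on the tool from outside, world axes, zero at the start; "moment": the same for the moment, N m; "gripper_width": finger opening in m.
Only numpy, scipy, OpenCV 4.12 (cv2) and the standard library are available. Lean on these libraries where they do the work, as an engineer would, in place of code of your own. Each camera call takes 0.05 s, during which the arm holds its last target. There are 200 camera calls.

TASK

The clamp plate on the floor drain has been turned out of line with the flange beneath it. Ease the tapered drift pin from the wooden block through one end hole of the plate and on into the flange hole below, feeling for that hole and bringing plate and flange into line without ramming anything, until the pin's collar rests on the plate; leave the pin standing there, then put the thumb bolt from the block through the plate's other end hole until its collar rests on the plate. Let go of both and leave everything else on the bench alone.

Things in the scene. Friction and masses are not known exactly. Their poses are not given: they have to be found in the camera images.
- drain: Fixed floor drain on a 200 mm square, 10 mm thick board. Origin: centre of the board's underside, on the vertical axis about which the plate turns; yaw tells nothing of the flange. It carries the flange: a fixed steel bar 60 x 170 x 20 mm under the plate, top 50 mm above the bench, two vertical through holes 15 mm wide, 60 mm either side of the axis, free for 17 mm below the flange.
- ring: The clamp plate: aluminium bar 56 x 164 x 8 mm on the flange, its top 58 mm above the bench, with a 5 mm high cap 48 mm wide at its middle. It can only turn about the drain's vertical axis (0.35 rad either way), against light friction (0.2 N m, 3 to 4 N at a hole); it cannot be lifted. Origin: on the axis at the plate's underside; y along its length, z up.
- hole_a (a point): Centre of the plate's through hole at its +y end, in the plane of its upper face; 15 mm diameter, 60 mm from the axis, z up. The flange hole meant for it lies out of line by an unknown amount, up to 11 mm either way along the circle of 60 mm radius about the axis; the flange's direction is not reported and must be felt for (the flange stays still, the plate turns).
- hole_b (a point): The same for the hole at the plate's -y end; both flange holes are out of line by the same angle (up to 0.18 rad).
- rack: Fixed wooden block 50 x 130 mm, 50 mm high, with two 16.5 mm holes 70 mm apart along its long axis (y), in which the pin and the bolt stand upright; which stands in which hole varies. Origin: centre of its underside.
- pin: Dark steel drift pin, about 160 g, standing in the block; the taller. Origin: on its axis under its collar, z up. Above: round collar 24 mm wide, 6 mm thick, then a square grip 18 x 18 mm (faces along its x and y) from 6 to 50 mm. Below: straight shank 13.5 mm in diameter for 20 mm, then a taper to a blunt 11 mm tip at 45 mm.
- pin_tip (a point): Centre of the pin's blunt lower end, 45 mm under the collar.
- bolt: Steel thumb bolt, about 90 g, standing in the block. Origin: on its axis under its collar, z up. Above: round collar 24 mm wide, 4 mm thick, then a square grip 18 x 18 mm (faces along its x and y) from 4 to 32 mm. Below: plain shank 11 mm in diameter, 32 mm long, its last 6 mm tapering to 6 mm. No thread: it drops in.
- bolt_tip (a point): Centre of the bolt's lower end.
- tub: White open plastic tub, 110 mm wide, 75 mm high; a bystander.
- brush: Brush, 200 mm long, lying on the bench; a bystander.
- trowel: Trowel, 245 mm long, lying on the bench; a bystander.
- tape: Roll of tape, 90 mm wide, 25 mm high, lying flat; a bystander.
- jar: Closed jar, 64 mm wide, 70 mm high; a bystander.
- wrench: Wrench, 180 mm long, lying on the bench; a bystander.
- tile: Slate tile, 90 x 120 x 10 mm, lying flat; a bystander.

How it is judged:
On the way, in this order (a step that is already met when the one before it is completed fails the run):
1. the drift pin is home in one hole of the plate (((horizontal distance between pin and hole_a below 0.005 m and z of pin in the frame of hole_a between -0.004 and 0.004 m and angle between the z axis of pin and the z axis of hole_a, either way round below 0.12 rad) or (horizontal distance between pin and hole_b below 0.005 m and z of pin in the frame of hole_b between -0.004 and 0.004 m and angle between the z axis of pin and the z axis of hole_b, either way round below 0.12 rad))), for 0.2 s.
2. the bolt is home in the other hole with the pin still home ((((horizontal distance between pin and hole_a below 0.005 m and z of pin in the frame of hole_a between -0.004 and 0.004 m and angle between the z axis of pin and the z axis of hole_a, either way round below 0.12 rad) and (horizontal distance between bolt and hole_b below 0.005 m and z of bolt in the frame of hole_b between -0.004 and 0.004 m and angle between the z axis of bolt and the z axis of hole_b, either way round below 0.12 rad)) or ((horizontal distance between pin and hole_b below 0.005 m and z of pin in the frame of hole_b between -0.004 and 0.004 m and angle between the z axis of pin and the z axis of hole_b, either way round below 0.12 rad) and (horizontal distance between bolt and hole_a below 0.005 m and z of bolt in the frame of hole_a between -0.004 and 0.004 m and angle between the z axis of bolt and the z axis of hole_a, either way round below 0.12 rad)))), for 0.2 s.
At the end, for the whole second after the job is handed in: The pin stands upright in one plate hole and the bolt in the other, each with its collar on the plate: collar underside within 4 mm of the plate's top face, axis within 5 mm of the hole's centre and within 0.12 rad of upright; both released and at rest ((((horizontal distance between pin and hole_a below 0.005 m and z of pin in the frame of hole_a between -0.004 and 0.004 m and angle between the z axis of pin and the z axis of hole_a, either way round below 0.12 rad) and (horizontal distance between bolt and hole_b below 0.005 m and z of bolt in the frame of hole_b between -0.004 and 0.004 m and angle between the z axis of bolt and the z axis of hole_b, either way round below 0.12 rad)) or ((horizontal distance between pin and hole_b below 0.005 m and z of pin in the frame of hole_b between -0.004 and 0.004 m and angle between the z axis of pin and the z axis of hole_b, either way round below 0.12 rad) and (horizontal distance between bolt and hole_a below 0.005 m and z of bolt in the frame of hole_a between -0.004 and 0.004 m and angle between the z axis of bolt and the z axis of hole_a, either way round below 0.12 rad))) and linear speed of each of pin, bolt below 0.02 m/s and angular speed of each of pin, bolt below 0.2 rad/s); the robot touches nothing.
It fails at once if pin or bolt rammed: over 45 N of contact force between the pin or the bolt and the drain (plate and flange included) (contact force between any of pin, bolt and drain above 45 N).
It fails at once if gripper or arm presses on the drain with over 45 N (contact force between any of the fingers, the arm and drain above 45 N).
It fails at once if a bystander is moved by more than 30 mm (distance of any of tub, brush, trowel, tape, jar, wrench, tile from where it was at the start of the episode above 0.03 m).
It also fails if it takes over 72 s, if anything falls off the work surface, if the arm or the gripper's body presses on something with over 40 N, if the wrist force passes 120 N, or if a joint passes its speed limit or range.

## Working session

There is one attempt and no reset: what is moved stays moved. The work goes in short steps, Python scripts to look and compute and a tool call to move; the robot and the scene stay as the last step left them, time stands still between calls to the robot, and variables do not carry over. Pictures are saved under pics/ and viewed, about 8 in all and at most 12, crops included, and the job is handed in when it is done.

Besides the shell and the picture viewer there is one more tool, called after "Request:" as a command line: name --argument value ..., lists and objects as JSON in quotes. send_rows: Moves the arm, as the interface text tells. Its arguments: {"type":"object","properties":{"targets":{"type":"array","items":{"type":"object","properties":{"tx":{"type":"number"},"ty":{"type":"number"},"tz":{"type":"number"},"yaw":{"type":"number"}}}},"grip":{"type":"number"}},"required":["targets"]}

```bash
ls; mkdir -p pics
cat > h.py <<'E'
import numpy as np, cv2
from cell import get_obs, get_image, job_done, outline_of
from scipy.spatial.transform import Rotation as R
def rot(q): return R.from_quat([q[1],q[2],q[3],q[0]]).as_matrix()
def cam(name):
    o=get_obs(); im=get_image(name)
    if name=="wrist":
        T=np.eye(4); T[:3,:3]=rot(o["tool_rot"]); T[:3,3]=o["ee_pos"]; T=T@np.array(im["T_tool_cam"])
    else:
        T=np.eye(4); a=np.array(im["attitude"]); T[:3,:3]=rot(a) if a.size==4 else a; T[:3,3]=im["xyz"]
    return im,T,o
def pts(im,T,mask=None):
    d=im["depth"]; K=np.array(im["K"]); v,u=np.nonzero((d>0) if mask is None else (mask&(d>0)))
    z=d[v,u]; x=(u-K[0,2])/K[0,0]*z; y=(v-K[1,2])/K[1,1]*z
    return np.c_[x,-y,-z]@T[:3,:3].T+T[:3,3], u, v
def ray(im,T,u,v,z):
    "world point on plane height z for pixel"
    K=np.array(im["K"]); d=T[:3,:3]@np.array([(u-K[0,2])/K[0,0],-(v-K[1,2])/K[1,1],-1]); return T[:3,3]+d*(z-T[2,3])/d[2]
def proj(im,T,p):
    K=np.array(im["K"]); c=T[:3,:3].T@(np.array(p)-T[:3,3]); return K[0,0]*c[0]/-c[2]+K[0,2], K[1,1]*-c[1]/-c[2]+K[1,2]
def save(im,n): cv2.imwrite("pics/"+n,cv2.cvtColor(im["pixels"],cv2.COLOR_RGB2BGR))
E
python3 - <<'E'
from h import *
print({k:np.round(v,3) for k,v in get_obs().items()})
for n in ["top","scene"]:
    im,T,o=cam(n); save(im,n+"0.png"); print(n,[k for k in im],np.round(T,3).tolist(),np.round(im["K"],1).tolist())
    for t in ["drain","ring","rack","pin","bolt","hole_a","pin_tip"]:
        for r in outline_of(n,t)[:2]:
            P,u,v=pts(im,T,r["region"])
            print(t,round(r["score"],2),np.round(r["xy"],1), r["region"].sum(), np.round(np.median(P,0),3) if len(P) else None, np.round(P.max(0),3) if len(P) else None)
E
```

```text
pics
{'t': np.float64(0.0), 'joint_positions': array([-1.302,  0.616, -0.013,  1.425,  0.008,  1.103, -0.04 ]), 'dq': array([-0.002,  0.001,  0.   , -0.   , -0.001, -0.001,  0.001]), 'effort': array([-0.0000e+00, -4.5894e+01,  2.0900e-01, -1.6575e+01, -6.1000e-02,
        2.0000e-02,  0.0000e+00]), 'ee_pos': array([0.189, 0.621, 0.217]), 'tool_rot': array([-0.   ,  0.147,  0.989, -0.001]), 'force': array([-0.725,  0.857, -0.403]), 'moment': array([ 0.029, -0.018, -0.007]), 'gripper_width': np.float64(0.093)}
top ['pixels', 'depth', 'K', 'xyz', 'attitude'] [[0.048, 0.979, -0.201, 0.359], [-0.999, 0.046, -0.014, 0.017], [-0.005, 0.201, 0.98, 1.254], [0.0, 0.0, 0.0, 1.0]] [[425.4, 0.0, 282.0], [0.0, 425.4, 211.9], [0.0, 0.0, 1.0]]
drain 0.94 [337.4 244.8] 4713 [ 0.525 -0.129  0.013] [0.664 0.003 0.068]
ring 0.76 [340.5 235.5] 1168 [ 0.529 -0.133  0.058] [ 0.592 -0.048  0.068]
rack 0.88 [202.  232.3] 741 [0.543 0.272 0.05 ] [0.58  0.338 0.085]
bolt 0.65 [186.5 225.3] 58 [0.545 0.302 0.079] [0.556 0.315 0.088]
bolt 0.16 [238.2 289.1] 299 [0.387 0.124 0.024] [0.437 0.162 0.03 ]
hole_a 0.92
[... 588 characters left out ...]
  197.5] 1074 [ 0.538 -0.133  0.057] [ 0.597 -0.048  0.065]
ring 0.7 [136.6 203.6] 1191 [ 0.455 -0.364  0.006] [ 0.539 -0.297  0.04 ]
rack 0.82 [371.  199.6] 1145 [0.571 0.261 0.039] [0.587 0.363 0.065]
pin 0.59 [360.5 185.7] 175 [0.563 0.23  0.077] [0.569 0.284 0.102]
pin 0.5 [372.2 197.7] 1263 [0.57  0.264 0.038] [0.587 0.367 0.081]
bolt 0.65 [384.7 182.8] 119 [0.553 0.3   0.069] [0.559 0.362 0.084]
hole_a 0.63 [218.7 199.9] 1002 [ 0.538 -0.133  0.057] [ 0.597 -0.056  0.065]
hole_a 0.63 [332.8 271. ] 989 [0.77  0.113 0.018] [0.878 0.151 0.023]
pin_tip 0.74 [219.3 198.3] 1067 [ 0.538 -0.133  0.057] [ 0.597 -0.051  0.065]
pin_tip 0.63 [359.3 183.4] 165 [0.563 0.23  0.079] [0.569 0.284 0.102]
```

```bash
cd pics; python3 -c "
import cv2,numpy as np
a=cv2.imread('top0.png');b=cv2.imread('scene0.png');cv2.imwrite('both0.png',cv2.resize(np.vstack([a,b]),(560,840))[:840])"; ls
```

```text
both0.png
scene0.png
top0.png
```

View pics/top0.png

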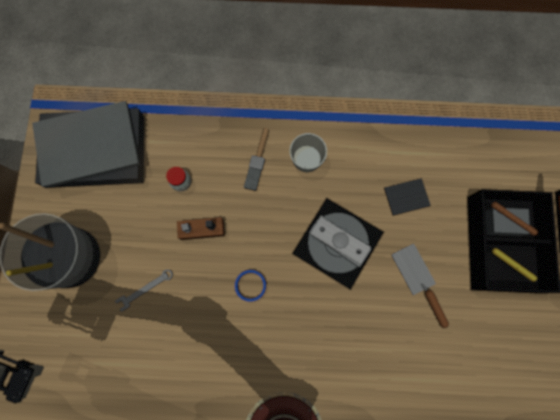

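The top view shows the drain at (338,243) with its plate running (320,230)–(362,252). The block is at (200,228), with the pin near (210,222) and the bolt near (185,226). A bucket at (45,260) lies near the path, so I'll check its height and the block's direction before moving.

Run:
```python
from h import *
im,T,o=cam("top")
m=np.zeros((420,560),bool); m[205:300,0:110]=1
P,u,v=pts(im,T,m); H=P[P[:,2]>0.03]; print("bucket",np.percentile(H,[1,99],axis=0).round(3))
m[:]=0; m[90:200,30:150]=1
P,u,v=pts(im,T,m); H=P[P[:,2]>0.03]; print("box",np.percentile(H,[1,99],axis=0).round(3))
for t,z in [("ring",(.052,.0605)),("rack",(.045,.054))]:
    r=outline_of("top",t)[0]; P,u,v=pts(im,T,r["region"])
    Q=P[(P[:,2]>z[0])&(P[:,2]<z[1])]; (c,s,a)=cv2.minAreaRect((Q[:,:2]*1000).astype(np.float32)); b=cv2.boxPoints((c,s,a))
    print(t,c,s,a,b.round(0).tolist())
```

```text
bucket [[0.358 0.556 0.037]
 [0.544 0.747 0.245]]
box [[0.657 0.466 0.035]
 [0.901 0.769 0.086]]
ring (531.7294311523438, -131.08990478515625) (164.62124633789062, 59.96858215332031) 59.33624267578125 [[464.0, -187.0], [516.0, -217.0], [599.0, -76.0], [548.0, -45.0]]
rack (550.958251953125, 271.3952941894531) (51.09925079345703, 130.19952392578125) 8.225793838500977 [[516.0, 332.0], [535.0, 203.0], [586.0, 211.0], [567.0, 339.0]]
```

View pics/scene0.png

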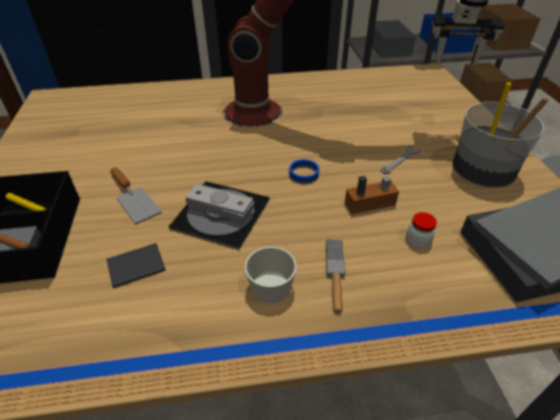

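The scene view shows the tall bucket at (500,145), right of the block at (370,197), and the plate at (220,203) sitting on a round grey base. I'll go around the bucket by moving in -y first.

Request:
send_rows --targets '[{"tx": -3.5, "ty": -3.3, "tz": -1.6}, {"tx": -7, "ty": -6.7, "tz": -3.2}, {"tx": -10.6, "ty": -10, "tz": -4.8}, {"tx": -14.2, "ty": -13.4, "tz": -6.4}, {"tx": -17.7, "ty": -16.8, "tz": -8}]' --grip 1

```text
schema error: expected keys tx, ty, tz, yaw
```

Request:
send_rows --targets '[{"tx": -4.4, "ty": -1.6, "yaw": -0.09}, {"tx": -8.8, "ty": -3.2, "yaw": -0.18}, {"tx": -13.2, "ty": -4.8, "yaw": -0.27}, {"tx": -17.6, "ty": -6.4, "yaw": -0.36}, {"tx": -22, "ty": -8, "yaw": -0.44}]'

```text
schema error: expected keys tx, ty, tz, yaw
```

Request:
send_rows --targets '[{}, {}, {}]' --grip -0.1

```text
schema error: expected keys tx, ty, tz, yaw
```

Run:
```python
from h import *
im,T,o=cam("wrist"); save(im,"w1.png"); print(o["t"],o["ee_pos"].round(4),o["tool_rot"].round(3),np.array(im["T_tool_cam"]).round(3).tolist(),o["gripper_width"],o["joint_positions"].round(2))
for t in ["rack","pin","bolt","pin_tip","bolt_tip"]:
    for r in outline_of("wrist",t)[:2]:
        P,u,v=pts(im,T,r["region"]); print(t,round(r["score"],2),np.round(r["xy"],1),r["region"].sum(),np.median(P,0).round(3),P[:,2].max().round(3))
```

```text
0.95 [0.1895 0.6217 0.2187] [-0.     0.147  0.989 -0.   ] [[0.002, 0.968, 0.251, 0.069], [1.0, -0.002, 0.001, -0.001], [0.001, 0.251, -0.968, -0.165], [0.0, 0.0, 0.0, 1.0]] 0.09277489022131526 [-1.3   0.61 -0.01  1.42  0.01  1.1  -0.04]
```

View pics/w1.png

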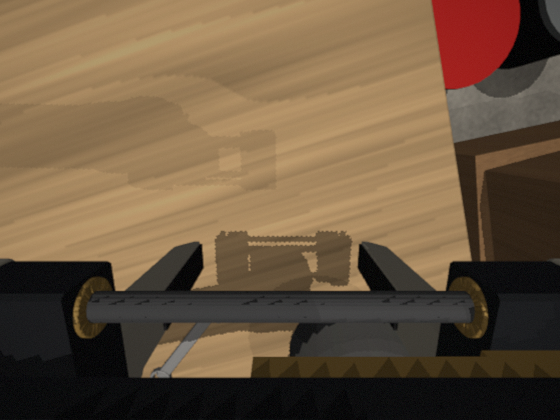

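The view shows only bare bench, because the moves were refused: every row needs all four keys. The camera looks at a spot on the tool's +x side, so I'll stand slightly beyond the block.

Request:
send_rows --targets '[{"tx": -3.5, "ty": -3.3, "tz": -1.4, "yaw": 0}, {"tx": -7, "ty": -6.7, "tz": -2.8, "yaw": 0}, {"tx": -10.6, "ty": -10, "tz": -4.2, "yaw": 0}, {"tx": -14.2, "ty": -13.4, "tz": -5.6, "yaw": 0}, {"tx": -17.7, "ty": -16.8, "tz": -7, "yaw": 0}]' --grip 1

```text
t: 1.75
ee_pos: [0.3089, 0.411, 0.2883]
tool_rot: [0.0, 0.147, 0.989, 0.0]
force: [0.6, 0.5, 0.3]
gripper_width: 0.0926
```

Request:
send_rows --targets '[{"tx": -4.4, "ty": -1.0, "tz": 0, "yaw": -0.09}, {"tx": -8.8, "ty": -2.1, "tz": 0, "yaw": -0.18}, {"tx": -13.2, "ty": -3.2, "tz": 0, "yaw": -0.27}, {"tx": -17.6, "ty": -4.3, "tz": 0, "yaw": -0.36}, {"tx": -22, "ty": -5.3, "tz": 0, "yaw": -0.44}]'

```text
t: 2.25
ee_pos: [0.5045, 0.2967, 0.2879]
tool_rot: [0.0, -0.074, 0.997, 0.0]
force: [-0.0, 1.1, -0.2]
gripper_width: 0.0932
```

Request:
send_rows --targets '[{"tx": -3.5, "ty": 0, "tz": 0, "yaw": 0}, {"tx": -7, "ty": 0, "tz": 0, "yaw": 0}, {"tx": -7, "ty": 0, "tz": 0, "yaw": 0}, {"tx": -7, "ty": 0, "tz": 0, "yaw": 0}]' --grip -0.1

```text
t: 2.65
ee_pos: [0.5722, 0.3078, 0.2868]
tool_rot: [-0.001, -0.072, 0.997, -0.0]
force: [-1.5, 0.8, -0.2]
gripper_width: 0.0657
```

Run:
```python
from h import *
im,T,o=cam("wrist"); save(im,"w2.png"); print(o["t"],o["ee_pos"].round(4),o["tool_rot"].round(3),o["gripper_width"],o["joint_positions"].round(2))
np.savez("w2.npz",T=T,**im)
for t in ["rack","pin","bolt"]:
    for r in outline_of("wrist",t)[:2]:
        P,u,v=pts(im,T,r["region"]); print(t,round(r["score"],2),np.round(r["xy"],1),r["region"].sum(),np.median(P,0).round(3),P[:,2].max().round(3))
```

```text
2.65 [0.5722 0.3078 0.2868] [-0.001 -0.072  0.997 -0.   ] 0.06574448946242444 [-0.52  0.57 -0.02  1.32  0.01  1.26  1.18]
rack 0.63 [255.4 162.7] 3040 [0.546 0.271 0.049] 0.08
rack 0.57 [227.3 170. ] 384 [0.553 0.236 0.098] 0.101
pin 0.9 [223.9 170.5] 407 [0.553 0.236 0.098] 0.101
pin 0.66 [281.4 167.8] 263 [0.543 0.302 0.081] 0.083
bolt 0.49 [275.2 171.4] 254 [0.543 0.302 0.081] 0.083
```

View pics/w2.png

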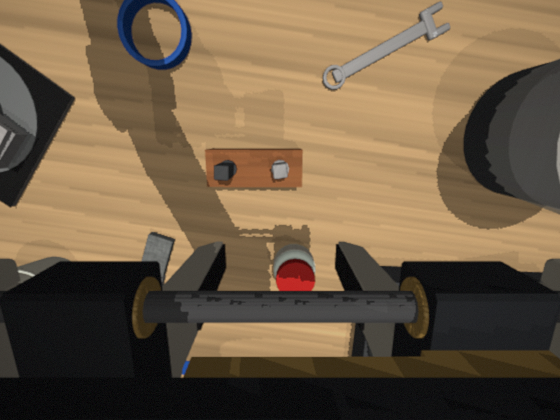

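The pin shows at (224,171) and the bolt at (280,170), each grip slightly turned. I'll go lower over the midpoint to get precise axes and yaws.

Request:
send_rows --targets '[{"tx": 0.3, "ty": -1.2, "tz": 4.2, "yaw": 0}, {"tx": 0.6, "ty": -2.4, "tz": 8.4, "yaw": 0}, {"tx": 0.9, "ty": -3.5, "tz": 12.6, "yaw": 0}, {"tx": 0.9, "ty": -3.5, "tz": 12.6, "yaw": 0}, {"tx": 0.9, "ty": -3.5, "tz": 12.6, "yaw": 0}]' --grip -0.1

```text
t: 3.35
ee_pos: [0.5684, 0.2729, 0.1627]
tool_rot: [0.0, -0.072, 0.997, 0.0]
force: [1.2, 0.8, 1.2]
gripper_width: 0.0421
```

Run:
```python
from h import *
im,T,o=cam("wrist"); save(im,"w3.png"); print(o["t"],o["ee_pos"].round(4),o["tool_rot"].round(3),o["gripper_width"],o["force"].round(2))
np.savez("w3.npz",T=T,**im)
P,u,v=pts(im,T)
for n,z0,z1,c in [("pin",.094,.106,(.553,.236)),("bolt",.076,.088,(.543,.303))]:
    s=(P[:,2]>z0)&(P[:,2]<z1)&(np.hypot(P[:,0]-c[0],P[:,1]-c[1])<.03); Q=P[s]
    print(n,s.sum(),Q.mean(0).round(4),np.median(Q[:,2]).round(4),cv2.minAreaRect((Q[:,:2]*1000).astype(np.float32)),u[s].mean(),v[s].mean())
x=im["pixels"][60:300,120:440]; cv2.imwrite("pics/w3c.png",cv2.resize(cv2.cvtColor(x,cv2.COLOR_RGB2BGR),None,fx=2,fy=2))
```

```text
3.35 [0.5684 0.2729 0.1627] [ 0.    -0.072  0.997  0.   ] 0.04206866239318207 [1.23 0.76 1.16]
pin 523 [0.5543 0.2332 0.0986] 0.0988 ((554.8785400390625, 232.96151733398438), (18.42270278930664, 18.187944412231445), 4.968588352203369) 234.37476099426385 201.33460803059273
bolt 447 [0.5445 0.3018 0.0807] 0.0808 ((545.0399780273438, 302.236328125), (18.310009002685547, 18.02277374267578), 15.678848266601562) 319.3668903803132 197.17002237136467
```

View pics/w3c.png

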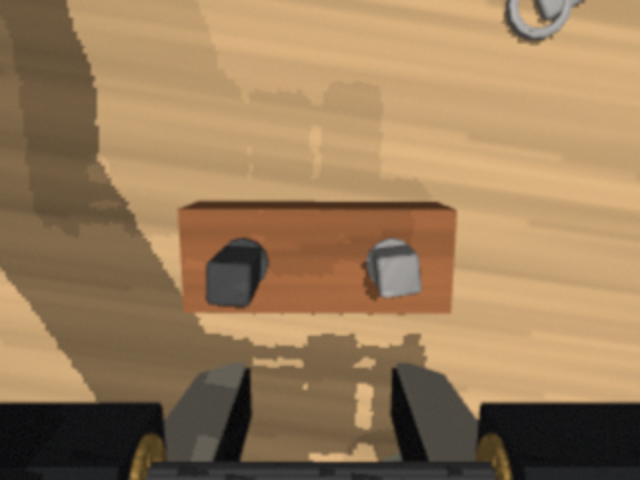

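The pin is at (240,280) and the bolt at (395,272) in the crop, both upright. The depth patches measure 18 x 18 mm. Next I grasp the pin, with the jaws along the block.

Request:
send_rows --targets '[{"tx": 1.0, "ty": -1.9, "tz": 1.5, "yaw": 0.03}, {"tx": 1.9, "ty": -3.8, "tz": 3.0, "yaw": 0.06}, {"tx": 1.9, "ty": -3.8, "tz": 4.0, "yaw": 0.06}, {"tx": 1.9, "ty": -3.8, "tz": 4.0, "yaw": 0.06}]' --grip -0.1

```text
t: 3.8
ee_pos: [0.5557, 0.2333, 0.1226]
tool_rot: [0.001, -0.043, 0.999, 0.001]
force: [-0.8, 0.3, -0.4]
gripper_width: 0.042
```

Request:
send_rows --targets '[{"tx": 0, "ty": 0, "tz": 2.5, "yaw": 0}, {"tx": 0, "ty": 0, "tz": 5.0, "yaw": 0}, {"tx": 0, "ty": 0, "tz": 6.2, "yaw": 0}, {"tx": 0, "ty": 0, "tz": 6.2, "yaw": 0}, {"tx": 0, "ty": 0, "tz": 6.2, "yaw": 0}]'

```text
t: 4.3
ee_pos: [0.556, 0.233, 0.0607]
tool_rot: [0.001, -0.043, 0.999, 0.001]
force: [0.8, -0.7, 0.2]
gripper_width: 0.0419
```

Request:
send_rows --targets '[{"tx": 0, "ty": 0, "tz": 0, "yaw": 0}, {"tx": 0, "ty": 0, "tz": 0, "yaw": 0}, {"tx": 0, "ty": 0, "tz": 0, "yaw": 0}, {"tx": 0, "ty": 0, "tz": 0, "yaw": 0}, {"tx": 0, "ty": 0, "tz": 0, "yaw": 0}]' --grip -1

```text
t: 4.8
ee_pos: [0.5555, 0.2324, 0.0603]
tool_rot: [0.001, -0.042, 0.999, 0.001]
force: [-0.7, 1.2, 3.4]
gripper_width: 0.0177
```

Request:
send_rows --targets '[{"tx": 0, "ty": 0, "tz": -1, "yaw": 0}, {"tx": 0, "ty": 0, "tz": -2.5, "yaw": 0}, {"tx": 0, "ty": 0, "tz": -5, "yaw": 0}, {"tx": 0, "ty": 0, "tz": -9, "yaw": 0}, {"tx": 0, "ty": 0, "tz": -13, "yaw": 0}]'

```text
t: 5.3
ee_pos: [0.554, 0.2306, 0.1903]
tool_rot: [-0.002, -0.042, 0.999, -0.001]
force: [0.3, -0.0, -1.7]
gripper_width: 0.0177
```

Request:
send_rows --targets '[{"tx": 0.9, "ty": -4.2, "tz": -0.6, "yaw": 0.146}, {"tx": 1.9, "ty": -8.3, "tz": -1.2, "yaw": 0.292}, {"tx": 2.8, "ty": -12.5, "tz": -1.8, "yaw": 0.438}, {"tx": 3.8, "ty": -16.6, "tz": -2.4, "yaw": 0.584}, {"tx": 4.7, "ty": -20.8, "tz": -3, "yaw": 0.73}]'

```text
t: 5.8
ee_pos: [0.5243, 0.0185, 0.22]
tool_rot: [-0.001, 0.32, 0.947, -0.0]
force: [1.1, 0.1, -1.1]
gripper_width: 0.0176
```

Request:
send_rows --targets '[{"tx": -2.1, "ty": -3.7, "tz": -0.6, "yaw": 0.146}, {"tx": -4.2, "ty": -7.4, "tz": -1.2, "yaw": 0.292}, {"tx": -6.2, "ty": -11.2, "tz": -1.8, "yaw": 0.438}, {"tx": -8.3, "ty": -14.9, "tz": -2.4, "yaw": 0.584}, {"tx": -10.4, "ty": -18.6, "tz": -3, "yaw": 0.73}]'

```text
t: 6.3
ee_pos: [0.4954, -0.1922, 0.25]
tool_rot: [-0.001, 0.637, 0.771, -0.0]
force: [1.0, -0.8, -1.4]
gripper_width: 0.0176
```

Request:
send_rows --targets '[{"tx": 0, "ty": 0, "tz": 0, "yaw": 0.146}, {"tx": 0, "ty": 0, "tz": 0, "yaw": 0.292}, {"tx": 0, "ty": 0, "tz": 0, "yaw": 0.438}, {"tx": 0, "ty": 0, "tz": 0, "yaw": 0.584}, {"tx": 0, "ty": 0, "tz": 0, "yaw": 0.73}]'

```text
t: 6.8
ee_pos: [0.4958, -0.1905, 0.2495]
tool_rot: [-0.001, 0.87, 0.492, -0.0]
force: [-0.3, -0.1, -2.1]
gripper_width: 0.0179
```

Request:
send_rows --targets '[{"tx": 0, "ty": 0, "tz": 0, "yaw": 0}, {"tx": 0, "ty": 0, "tz": 0, "yaw": 0}]'

```text
t: 7.0
ee_pos: [0.4963, -0.1904, 0.2495]
tool_rot: [-0.0, 0.868, 0.496, -0.0]
force: [1.0, 0.1, -0.3]
gripper_width: 0.0174
```

Run:
```python
from h import *
im,T,o=cam("wrist"); save(im,"w4.png"); print(o["t"],o["ee_pos"].round(4),o["tool_rot"].round(3),rot(o["tool_rot"]).round(3).tolist(),o["gripper_width"],o["force"].round(2),o["joint_positions"].round(2))
np.savez("w4.npz",T=T,**im)
P,u,v=pts(im,T)
for n in ["ring","drain"]:
  for r in outline_of("wrist",n)[:1]:
    Q,_,_=pts(im,T,r["region"]); print(n,r["score"],r["xy"],r["region"].sum(),np.median(Q,0).round(3))
    h=Q[(Q[:,2]>.045)]; print(np.histogram(h[:,2],np.arange(.03,.075,.002)))
    h=Q[(Q[:,2]>.0545)&(Q[:,2]<.06)]; print(cv2.minAreaRect((h[:,:2]*1000).astype(np.float32)))
```

```text
7.0 [ 0.4963 -0.1904  0.2495] [-0.     0.868  0.496 -0.   ] [[0.507, 0.862, -0.001], [0.862, -0.507, 0.0], [-0.0, -0.001, -1.0]] 0.01743720051530868 [ 1.03  0.1  -0.29] [-0.1   0.46  0.64  1.73 -0.31  1.05  0.11]
ring 0.79 [281.3, 134.9] 6712 [ 0.533 -0.131  0.057]
(array([   0,    0,    0,    0,    0,    0,    0,    0,    1,   35,   11,
         10,  386, 4250,  831,  654,  503,    5,    0,    0,    0,    0]), array([0.03 , 0.032, 0.034, 0.036, 0.038, 0.04 , 0.042, 0.044, 0.046,
       0.048, 0.05 , 0.052, 0.054, 0.056, 0.058, 0.06 , 0.062, 0.064,
       0.066, 0.068, 0.07 , 0.072, 0.074]))
((530.3585815429688, -136.9293975830078), (164.22259521484375, 55.3098030090332), 60.977108001708984)
drain 0.6 [283.3, 130.2] 23846 [ 0.534 -0.13   0.012]
(array([   0,    0,    0,    0,    0,    0,    0,    1,   46,  521,   83,
         10,  388, 4281,  835,  654,  503,    5,    0,    0,    0,    0]), array([0.03 , 0.032, 0.034, 0.036, 0.038, 0.04 , 0.042, 0.044, 0.046,
       0.048, 0.05 , 0.052, 0.054, 0.056, 0.058, 0.06 , 0.062, 0.064,
       0.066, 0.068, 0.07 , 0.072, 0.074]))
((530.3782348632812, -136.80984497070312), (164.4398956298828, 55.350467681884766), 60.945648193359375)
```

View pics/w4.png

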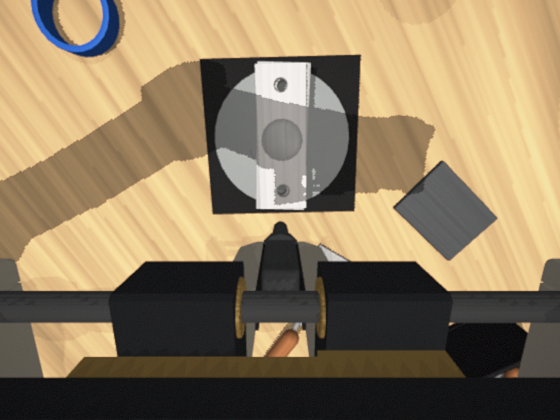

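The plate runs vertically through column 281. The near hole is at (282,190), the far hole at (280,85), the cap at (281,140) and the pin tip at (280,228). A sliver of flange shows at the right of the plate's upper end, near (310,80). I'll fit the holes, the axis and the sliver.

Run:
```python
from h import *
d=dict(np.load("w4.npz")); T=d["T"]; im=d
P,u,v=pts(im,T)
near=np.hypot(P[:,0]-.53,P[:,1]+.135)<.11
cap=P[near&(P[:,2]>.0605)&(P[:,2]<.066)]; c,r=cv2.minEnclosingCircle((cap[:,:2]*1000).astype(np.float32)); print("cap",c,r,cap.mean(0))
a=np.radians(60.96); e=np.array([np.cos(a),np.sin(a)]); n=np.array([-e[1],e[0]])  # e long axis, n left normal
for z in (0.057,): 
  for uv in [(282,190),(280,85),(281,140)]:
    print(uv,ray(im,T,*uv,z).round(4))
C=np.array([.5304,-.1369])
L=(P[:,:2]-C)@e; N=(P[:,:2]-C)@n
f=near&(P[:,2]>.046)&(P[:,2]<.0515)
for s in np.arange(-90,90,10):
    m=f&(L>s/1e3)&(L<(s+10)/1e3)
    if m.sum()>3: print("flange L",s,m.sum(),"N %.1f..%.1f"%tuple(np.percentile(N[m],[2,98])*1e3), P[m,2].mean().round(4))
# holes: pixels inside plate with low depth or dark
h=near&(np.abs(N)<.02)&(np.abs(L)<.078)&(P[:,2]<.053)
for s in (-1,1):
    m=h&(np.sign(L)==s); print("hole",s,m.sum(),P[m].mean(0).round(4),u[m].mean(),v[m].mean(),L[m].mean(),N[m].mean())
x=d["pixels"][50:240,220:345]; cv2.imwrite("pics/w4c.png",cv2.resize(cv2.cvtColor(x,cv2.COLOR_RGB2BGR),None,fx=4,fy=4,interpolation=cv2.INTER_NEAREST)[:600] if 0 else cv2.resize(cv2.cvtColor(x,cv2.COLOR_RGB2BGR),None,fx=3.1,fy=3.1,interpolation=cv2.INTER_CUBIC))
```

```text
cap (530.6702270507812, -136.89549255371094) 23.193683624267578 [ 0.53088895 -0.13654605  0.06196164]
(282, 190) [ 0.501  -0.1882  0.057 ]
(280, 85) [ 0.5591 -0.0844  0.057 ]
(281, 140) [ 0.5299 -0.1365  0.057 ]
flange L -90 48 N -25.3..32.9 0.0492
flange L -80 31 N 28.6..32.7 0.049
flange L -70 51 N -6.7..32.3 0.0492
flange L -60 33 N -6.7..31.9 0.0494
flange L -50 25 N 28.7..31.4 0.0493
flange L -40 24 N 28.3..31.0 0.0492
flange L -30 19 N -29.2..30.6 0.0491
flange L -20 25 N -29.3..30.1 0.0492
flange L -10 24 N -29.2..29.8 0.0492
flange L 0 26 N -30.5..29.3 0.0492
flange L 10 26 N -30.5..28.8 0.049
flange L 20 28 N -31.7..28.5 0.0489
flange L 30 26 N -31.7..-29.2 0.0491
flange L 40 29 N -32.6..-29.2 0.0493
flange L 50 46 N -32.9..6.2 0.0487
flange L 60 66 N -32.9..6.1 0.049
flange L 70 46 N -33.9..-29.2 0.0491
flange L 80 76 N -33.8..24.0 0.0491
hole -1 108 [ 0.4993 -0.1935  0.0283] 282.8703703703704 190.25 -0.06455014561808939 -0.00030255061504722914
hole 1 140 [ 0.5622 -0.0811  0.0268] 280.8071428571429 85.04285714285714 0.06424549261844124 -0.0007123001629412404
```

View pics/w4c.png

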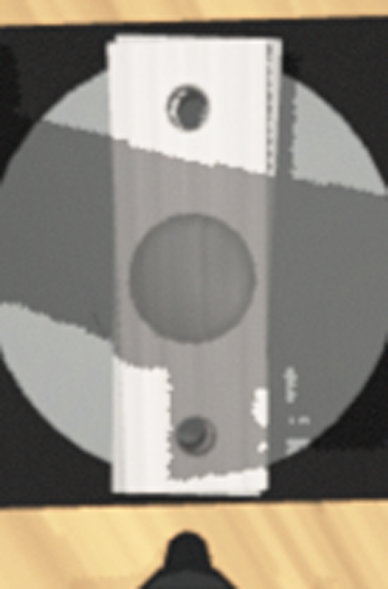

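The slivers of flange show it turned about -0.043 rad relative to the plate. That is roughly 2.6 mm at the holes, and the crescent in the near hole agrees. I'll go down beside the near hole so the tip and hole show together.

Request:
send_rows --targets '[{"tx": -0.5, "ty": 0.1, "tz": 4, "yaw": 0}, {"tx": -1.0, "ty": 0.3, "tz": 8, "yaw": 0}, {"tx": -1.6, "ty": 0.4, "tz": 12, "yaw": 0}, {"tx": -1.6, "ty": 0.4, "tz": 12, "yaw": 0}, {"tx": -1.6, "ty": 0.4, "tz": 12, "yaw": 0}]'

```text
t: 7.65
ee_pos: [0.4923, -0.2067, 0.1301]
tool_rot: [-0.0, 0.869, 0.495, -0.0]
force: [0.6, 0.9, -1.0]
gripper_width: 0.0177
```

```bash
cat > m.py <<'E'
from h import *
im,T,o=cam("wrist"); np.savez("w5.npz",T=T,R=rot(o["tool_rot"]),p=o["ee_pos"],**im); Rm=rot(o["tool_rot"])
print(o["t"],o["ee_pos"].round(4),Rm.round(3).tolist(),o["force"].round(2))
x=im["pixels"][110:270,200:370]; cv2.imwrite("pics/w5c.png",cv2.resize(cv2.cvtColor(x,cv2.COLOR_RGB2BGR),None,fx=3.6,fy=3.6,interpolation=cv2.INTER_CUBIC))
P,u,v=pts(im,T); Q=(P-o["ee_pos"])@Rm  # tool frame
pl=(np.abs(Q[:,0]-.02)<.03)&(np.abs(Q[:,1])<.03)
h=pl&(P[:,2]<.053)&(np.hypot(Q[:,0]-.02,Q[:,1])<.014)
for w in [h]:
    print("hole px",w.sum(),u[w].min(),u[w].max(),v[w].min(),v[w].max())
t=(np.abs(Q[:,0])<.012)&(np.abs(Q[:,1])<.012)&(P[:,2]>.068)&(P[:,2]<.11)
print("tip",t.sum(),P[t,2].min(),u[t].min(),u[t].max(),v[t].min())
for r in range(int(v[t].min()),int(v[t].min())+24,3):
    m=t&(v==r); 
    if m.sum(): print(r,u[m].min(),u[m].max(),"tool y mid %.2f mm, x %.1f z %.1f"%((Q[m,1].min()+Q[m,1].max())*500,Q[m,0].max()*1e3,P[m,2].mean()*1e3))
E
python3 m.py
```

```text
7.65 [ 0.4923 -0.2067  0.1301] [[0.51, 0.86, -0.0], [0.86, -0.51, 0.0], [-0.0, -0.0, -1.0]] [ 0.61  0.85 -1.03]
hole px 232 269 286 188 204
tip 135 0.07368927608052417 273 288 221
221 280 280 tool y mid 0.73 mm, x 4.4 z 73.7
224 275 286 tool y mid 1.13 mm, x 5.3 z 80.7
227 274 287 tool y mid 1.10 mm, x 5.7 z 89.3
230 273 288 tool y mid 1.24 mm, x 6.1 z 96.4
```

View pics/w5c.png

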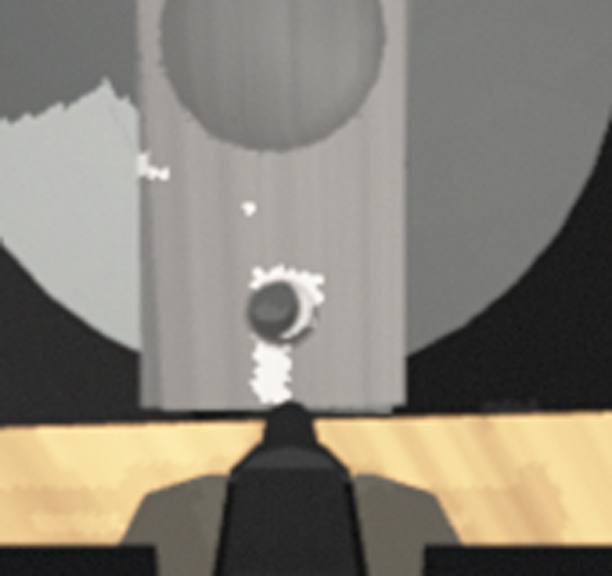

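The crop shows the plate hole centred at (281,310), which is full-frame (278,196). The flange hole is shifted left (tool -y) by about 2–3 mm, and the pin tip is at (292,405).

Run:
```python
from h import *
d=dict(np.load("w5.npz")); T,Rm,p=d["T"],d["R"],d["p"]
for n,uv in [("centre",(278,196.1)),("L",(200+246/3.6,196)),("R",(200+318/3.6,196)),("top",(278,110+273/3.6)),("bot",(278,110+347/3.6))]:
    q=(ray(d,T,*uv,.057)-p)@Rm; print(n,(q*1e3).round(2))
q=(ray(d,T,281,221.5,.073)-p)@Rm; print("tip rim",(q*1e3).round(2))
P,u,v=pts(d,T); Q=(P-p)@Rm; m=(np.abs(P[:,2]-.057)<.002)&(np.abs(Q[:,0]-.02)<.03)&(np.abs(Q[:,1])<.05)
print("plate z",np.median(P[m,2]),"y edges",Q[m,1].min(),Q[m,1].max())
g=cv2.cvtColor(d["pixels"],cv2.COLOR_RGB2GRAY); print(g[186:208:2,266:292])
```

```text
centre [20.76 -0.93 73.05]
L [20.83 -8.82 73.05]
R [20.85  7.51 73.05]
top [29.21 -0.93 73.05]
bot [12.13 -0.93 73.05]
tip rim [ 3.84  1.51 57.05]
plate z 0.05713171587419849 y edges -0.029569060552334846 0.027544768099705186
[[163 166 165 169 210 245 249 239 234 247 246 244 242 241 244 246 237 235
  248 239 219 217 218 198 168 166]
 [163 164 167 192 236 248 235 207 187 167 145 135 132 150 177 208 226 238
  245 247 248 245 238 220 170 166]
 [163 164 164 166 171 164 127 102  99  98  99 103  99  98 104 142 190 209
  217 231 244 238 200 171 165 166]
 [161 163 155 135 114 101 100 100 101 100 102 101 101 101 100 104 149 206
  224 219 221 239 249 231 173 165]
 [162 160 145 116 100 102 105 111 109 102 103 102  99 102 100  96 115 179
  225 226 215 203 201 173 166 167]
 [162 155 132 105 104 112 116 115 114 113 116 112 111 109  95  88 112 179
  223 216 186 141 152 167 167 167]
 [161 155 134 107  90  99 106 108 108 110 110 107  98  86  76  90 147 205
  227 208 173 161 154 167 166 166]
 [162 161 150 127 100  84  81  83  82  81  81  81  79  79  98 153 207 217
  192 157 154 173 165 167 166 166]
 [162 163 160 162 151 117  92  87  82  80  81  91 122 161 186 193 173 117
  100 117 138 157 168 167 164 164]
 [161 164 163 164 175 185 172 143 119 104 100  99 106 109 105  98 106 123
  139 154 165 168 169 166 166 165]
 [159 162 162 162 169 222 245 233 224 216 204 182 186 204 184 145 147 158
  165 166 164 166 166 166 164 164]]
```

The tip needs tx +21.3 mm and ty -2 mm to reach the plate hole's centre. I'll add another -1 mm toward the flange hole, then lower to just above the plate.

Request:
send_rows --targets '[{"tx": 1.0, "ty": -0.15, "tz": 0, "yaw": 0}, {"tx": 2.13, "ty": -0.3, "tz": 0, "yaw": 0}, {"tx": 2.13, "ty": -0.3, "tz": 0.6, "yaw": 0}, {"tx": 2.13, "ty": -0.3, "tz": 1.2, "yaw": 0}, {"tx": 2.13, "ty": -0.3, "tz": 1.2, "yaw": 0}]'

```text
t: 8.2
ee_pos: [0.4997, -0.1862, 0.1167]
tool_rot: [-0.001, 0.869, 0.495, -0.001]
force: [-0.4, 0.3, -2.2]
gripper_width: 0.0176
```

Request:
send_rows --targets '[{"tx": 0, "ty": 0, "tz": 0.1, "yaw": 0}, {"tx": 0, "ty": 0, "tz": 0.2, "yaw": 0}, {"tx": 0, "ty": 0, "tz": 0.3, "yaw": 0}, {"tx": 0, "ty": 0, "tz": 0.4, "yaw": 0}, {"tx": 0, "ty": 0, "tz": 0.5, "yaw": 0}]'

```text
t: 8.7
ee_pos: [0.5004, -0.1867, 0.1126]
tool_rot: [0.0, 0.869, 0.495, -0.0]
force: [-0.4, -0.0, -1.6]
gripper_width: 0.0179
```

Request:
send_rows --targets '[{"tx": 0, "ty": 0, "tz": 0.1, "yaw": 0}, {"tx": 0, "ty": 0, "tz": 0.2, "yaw": 0}, {"tx": 0, "ty": 0, "tz": 0.3, "yaw": 0}, {"tx": 0, "ty": 0, "tz": 0.4, "yaw": 0}]'

```text
t: 9.1
ee_pos: [0.5004, -0.1866, 0.1085]
tool_rot: [-0.0, 0.869, 0.495, -0.0]
force: [0.5, 0.3, -1.1]
gripper_width: 0.0177
```

Request:
send_rows --targets '[{"tx": 0, "ty": 0, "tz": 0.1, "yaw": 0}, {"tx": 0, "ty": 0, "tz": 0.2, "yaw": 0}, {"tx": 0, "ty": 0, "tz": 0.2, "yaw": 0}]'

```text
t: 9.4
ee_pos: [0.5003, -0.1866, 0.1065]
tool_rot: [-0.0, 0.869, 0.495, -0.0]
force: [-0.0, 0.9, -1.9]
gripper_width: 0.0179
```

Request:
send_rows --targets '[{"tx": 0, "ty": 0, "tz": 0.1, "yaw": 0}, {"tx": 0, "ty": 0, "tz": 0.15, "yaw": 0}, {"tx": 0, "ty": 0, "tz": 0.15, "yaw": 0}]'

```text
t: 9.7
ee_pos: [0.5004, -0.1866, 0.105]
tool_rot: [-0.0, 0.869, 0.495, -0.0]
force: [-0.0, 0.1, -2.9]
gripper_width: 0.0177
```

Request:
send_rows --targets '[{"tx": 0, "ty": 0, "tz": 0.1, "yaw": 0}, {"tx": 0, "ty": 0, "tz": 0.1, "yaw": 0}]'

```text
t: 9.9
ee_pos: [0.5003, -0.1865, 0.104]
tool_rot: [-0.0, 0.869, 0.495, -0.0]
force: [-0.6, -0.5, -0.6]
gripper_width: 0.0182
```

Request:
send_rows --targets '[{"tx": 0, "ty": 0, "tz": 0.1, "yaw": 0}, {"tx": 0, "ty": 0, "tz": 0.2, "yaw": 0}, {"tx": 0, "ty": 0, "tz": 0.2, "yaw": 0}]'

```text
t: 10.2
ee_pos: [0.5003, -0.1865, 0.1019]
tool_rot: [-0.0, 0.869, 0.495, -0.0]
force: [0.5, -0.2, -1.4]
gripper_width: 0.0177
```

Request:
send_rows --targets '[{"tx": 0, "ty": 0, "tz": 0.1, "yaw": 0}, {"tx": 0, "ty": 0, "tz": 0.2, "yaw": 0}, {"tx": 0, "ty": 0, "tz": 0.2, "yaw": 0}]'

```text
t: 10.5
ee_pos: [0.5003, -0.1865, 0.0999]
tool_rot: [-0.0, 0.869, 0.495, -0.0]
force: [0.2, 0.5, -1.2]
gripper_width: 0.0178
```

The tip is already about 6 mm into the flange hole with no contact force. I'll go on down, easing toward the flange hole centre (tool -y).

Request:
send_rows --targets '[{"tx": 0, "ty": -0.03, "tz": 0.1, "yaw": 0}, {"tx": 0, "ty": -0.06, "tz": 0.2, "yaw": 0}, {"tx": 0, "ty": -0.08, "tz": 0.3, "yaw": 0}, {"tx": 0, "ty": -0.1, "tz": 0.4, "yaw": 0}, {"tx": 0, "ty": -0.1, "tz": 0.4, "yaw": 0}]'

```text
t: 11.0
ee_pos: [0.4999, -0.1865, 0.0962]
tool_rot: [0.001, 0.869, 0.495, 0.0]
force: [0.7, -1.4, -1.4]
gripper_width: 0.0184
```

Request:
send_rows --targets '[{"tx": 0, "ty": 0, "tz": 0.1, "yaw": 0}, {"tx": 0, "ty": 0, "tz": 0.2, "yaw": 0}, {"tx": 0, "ty": 0, "tz": 0.3, "yaw": 0}, {"tx": 0, "ty": 0, "tz": 0.3, "yaw": 0}]'

```text
t: 11.4
ee_pos: [0.4999, -0.1865, 0.0932]
tool_rot: [0.001, 0.869, 0.495, 0.0]
force: [2.4, -1.3, -1.9]
gripper_width: 0.018
```

Request:
send_rows --targets '[{"tx": 0, "ty": -0.02, "tz": 0.1, "yaw": 0}, {"tx": 0, "ty": -0.04, "tz": 0.2, "yaw": 0}, {"tx": 0, "ty": -0.05, "tz": 0.3, "yaw": 0}, {"tx": 0, "ty": -0.05, "tz": 0.3, "yaw": 0}]'

```text
t: 11.8
ee_pos: [0.4999, -0.1865, 0.0903]
tool_rot: [0.001, 0.869, 0.495, 0.0]
force: [3.9, -2.9, -0.1]
gripper_width: 0.0177
```

Request:
send_rows --targets '[{"tx": 0, "ty": 0, "tz": 0.1, "yaw": 0}, {"tx": 0, "ty": 0, "tz": 0.2, "yaw": 0}, {"tx": 0, "ty": 0, "tz": 0.3, "yaw": 0}, {"tx": 0, "ty": 0, "tz": 0.3, "yaw": 0}]'

```text
t: 12.2
ee_pos: [0.4993, -0.1861, 0.0871]
tool_rot: [0.0, 0.869, 0.495, 0.0]
force: [2.4, -3.3, 0.9]
gripper_width: 0.0175
```

Request:
send_rows --targets '[{"tx": -0.01, "ty": -0.02, "tz": 0.1, "yaw": 0}, {"tx": -0.02, "ty": -0.03, "tz": 0.2, "yaw": 0}, {"tx": -0.02, "ty": -0.03, "tz": 0.3, "yaw": 0}, {"tx": -0.02, "ty": -0.03, "tz": 0.3, "yaw": 0}]'

```text
t: 12.6
ee_pos: [0.4985, -0.1857, 0.0839]
tool_rot: [-0.0, 0.869, 0.495, -0.0]
force: [2.2, -2.5, 0.1]
gripper_width: 0.0185
```

Request:
send_rows --targets '[{"tx": 0, "ty": 0, "tz": 0.1, "yaw": 0}, {"tx": 0, "ty": 0, "tz": 0.2, "yaw": 0}, {"tx": 0, "ty": 0, "tz": 0.3, "yaw": 0}, {"tx": 0, "ty": 0, "tz": 0.3, "yaw": 0}]'

```text
t: 13.0
ee_pos: [0.4986, -0.1857, 0.0808]
tool_rot: [-0.0, 0.869, 0.495, -0.0]
force: [2.7, -2.4, -0.5]
gripper_width: 0.018
```

Request:
send_rows --targets '[{"tx": 0, "ty": 0, "tz": 0.1, "yaw": 0}, {"tx": 0, "ty": 0, "tz": 0.2, "yaw": 0}, {"tx": 0, "ty": 0, "tz": 0.3, "yaw": 0}, {"tx": 0, "ty": 0, "tz": 0.3, "yaw": 0}]'

```text
t: 13.4
ee_pos: [0.4986, -0.1858, 0.0779]
tool_rot: [-0.0, 0.869, 0.495, -0.0]
force: [3.6, -2.4, -0.4]
gripper_width: 0.0178
```

Request:
send_rows --targets '[{"tx": 0, "ty": 0, "tz": 0.1, "yaw": 0}, {"tx": 0, "ty": 0, "tz": 0.2, "yaw": 0}, {"tx": 0, "ty": 0, "tz": 0.3, "yaw": 0}, {"tx": 0, "ty": 0, "tz": 0.3, "yaw": 0}]'

```text
t: 13.8
ee_pos: [0.4987, -0.1858, 0.0749]
tool_rot: [-0.0, 0.869, 0.495, -0.0]
force: [2.9, -1.4, 0.1]
gripper_width: 0.0177
```

Request:
send_rows --targets '[{"tx": 0, "ty": 0, "tz": 0.1, "yaw": 0}, {"tx": 0, "ty": 0, "tz": 0.2, "yaw": 0}, {"tx": 0, "ty": 0, "tz": 0.3, "yaw": 0}, {"tx": 0, "ty": 0, "tz": 0.4, "yaw": 0}, {"tx": 0, "ty": 0, "tz": 0.4, "yaw": 0}]'

```text
t: 14.3
ee_pos: [0.4988, -0.1859, 0.0709]
tool_rot: [0.0, 0.869, 0.495, -0.0]
force: [2.2, -1.9, -0.2]
gripper_width: 0.0178
```

Request:
send_rows --targets '[{"tx": 0, "ty": 0, "tz": 0.1, "yaw": 0}, {"tx": 0, "ty": 0, "tz": 0.15, "yaw": 0}, {"tx": 0, "ty": 0, "tz": 0.15, "yaw": 0}]'

```text
t: 14.6
ee_pos: [0.4988, -0.1859, 0.0695]
tool_rot: [0.0, 0.869, 0.495, -0.0]
force: [2.6, -2.0, -0.3]
gripper_width: 0.0181
```

Request:
send_rows --targets '[{"tx": 0, "ty": 0, "tz": 0.05, "yaw": 0}, {"tx": 0, "ty": 0, "tz": 0.1, "yaw": 0}, {"tx": 0, "ty": 0, "tz": 0.1, "yaw": 0}]'

```text
t: 14.9
ee_pos: [0.4988, -0.1859, 0.0686]
tool_rot: [0.0, 0.869, 0.495, -0.0]
force: [2.9, -3.1, 0.6]
gripper_width: 0.0178
```

Request:
send_rows --targets '[{"tx": 0, "ty": 0, "tz": 0.05, "yaw": 0}, {"tx": 0, "ty": 0, "tz": 0.05, "yaw": 0}]'

```text
t: 15.1
ee_pos: [0.4988, -0.1859, 0.0683]
tool_rot: [0.0, 0.869, 0.495, 0.0]
force: [1.6, -3.0, 2.2]
gripper_width: 0.0177
```

Request:
send_rows --targets '[{"tx": 0, "ty": 0, "tz": 0.05, "yaw": 0}, {"tx": 0, "ty": 0, "tz": 0.05, "yaw": 0}]'

```text
t: 15.3
ee_pos: [0.4988, -0.1859, 0.0683]
tool_rot: [0.0, 0.869, 0.495, 0.0]
force: [1.5, -0.5, 6.5]
gripper_width: 0.0179
```

The collar is seated: z has stopped and the vertical force has risen to about 7 N. Now I release the pin, rise and look.

Request:
send_rows --targets '[{"tx": 0, "ty": 0, "tz": -0.05, "yaw": 0}, {"tx": 0, "ty": 0, "tz": -0.05, "yaw": 0}, {"tx": 0, "ty": 0, "tz": -0.05, "yaw": 0}, {"tx": 0, "ty": 0, "tz": -0.05, "yaw": 0}]' --grip -0.1

```text
t: 15.7
ee_pos: [0.4978, -0.1849, 0.0675]
tool_rot: [-0.001, 0.869, 0.495, -0.001]
force: [0.2, -0.3, 0.4]
gripper_width: 0.0411
```

Request:
send_rows --targets '[{"tx": 0, "ty": 0, "tz": -1, "yaw": 0}, {"tx": 0, "ty": 0, "tz": -3, "yaw": 0}, {"tx": 0, "ty": 0, "tz": -6, "yaw": 0}, {"tx": -1.5, "ty": 0, "tz": -10, "yaw": 0}, {"tx": -3, "ty": 0, "tz": -14, "yaw": 0}]'

```text
t: 16.2
ee_pos: [0.4829, -0.2113, 0.2097]
tool_rot: [-0.0, 0.869, 0.496, -0.0]
force: [1.0, -1.0, 0.3]
gripper_width: 0.0417
```

Run:
```python
from h import *
im,T,o=cam("wrist"); save(im,"w6.png"); Rm=rot(o["tool_rot"]); print(o["t"],o["ee_pos"].round(4),Rm.round(3).tolist(),o["gripper_width"],o["force"].round(2))
np.savez("w6.npz",T=T,**im)
P,u,v=pts(im,T); near=np.hypot(P[:,0]-.53,P[:,1]+.135)<.11
h=P[near&(P[:,2]>.0545)&(P[:,2]<.0595)]; print("plate",cv2.minAreaRect((h[:,:2]*1000).astype(np.float32)))
q=P[near&(P[:,2]>.08)&(P[:,2]<.12)]; print("pin top",len(q),q[:,2].max(),np.percentile(q[:,2],[50,90])); w=q[q[:,2]>.101]; print(w.mean(0),cv2.minAreaRect((w[:,:2]*1000).astype(np.float32)))
x=im["pixels"][0:300,120:440]; cv2.imwrite("pics/w6c.png",cv2.resize(cv2.cvtColor(x,cv2.COLOR_RGB2BGR),None,fx=2,fy=2,interpolation=cv2.INTER_CUBIC))
```

```text
16.2 [ 0.4829 -0.2113  0.2097] [[0.509, 0.861, -0.001], [0.861, -0.509, 0.0], [-0.0, -0.001, -1.0]] 0.04174956975990869 [ 0.96 -0.98  0.29]
plate ((530.7512817382812, -136.63095092773438), (164.06800842285156, 56.066749572753906), 59.07840347290039)
pin top 445 0.10910159313893558 [0.10667964 0.10780287]
[ 0.49942091 -0.18717266  0.1067846 ] ((499.2401428222656, -187.2737579345703), (17.993152618408203, 17.437108993530273), 60.084224700927734)
```

View pics/w6c.png

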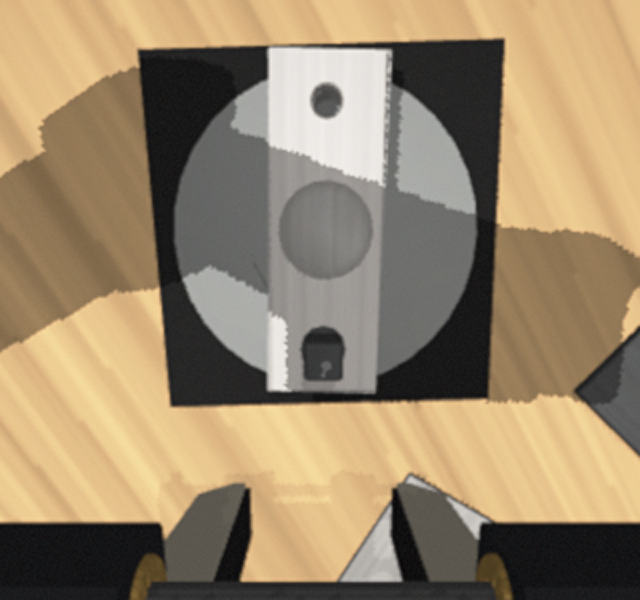

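The pin stands seated at crop (323,355). Its top reads 0.107 m, against 0.108 expected. The plate has turned 1.9° into line, and its free hole at (327,100) now looks round. Next is the bolt.

Request:
send_rows --targets '[{"tx": 4.3, "ty": -1.9, "tz": 0, "yaw": 0}, {"tx": 8.6, "ty": -3.8, "tz": 0, "yaw": 0}, {"tx": 12.9, "ty": -5.7, "tz": 0, "yaw": 0}, {"tx": 17.2, "ty": -7.6, "tz": 0, "yaw": 0}, {"tx": 21.5, "ty": -9.5, "tz": 0, "yaw": 0}]'

```text
t: 16.75
ee_pos: [0.5111, 0.0236, 0.2086]
tool_rot: [-0.0, 0.869, 0.495, 0.0]
force: [0.5, -0.7, 0.4]
gripper_width: 0.0419
```

Request:
send_rows --targets '[{"tx": 4.3, "ty": -1.9, "tz": 0, "yaw": -0.146}, {"tx": 8.6, "ty": -3.8, "tz": 0, "yaw": -0.292}, {"tx": 12.9, "ty": -5.7, "tz": 0, "yaw": -0.438}, {"tx": 17.2, "ty": -7.6, "tz": 0, "yaw": -0.584}, {"tx": 21.5, "ty": -9.5, "tz": 0, "yaw": -0.73}]'

```text
t: 17.25
ee_pos: [0.5389, 0.2569, 0.2086]
tool_rot: [0.0, 0.633, 0.774, 0.0]
force: [0.7, 0.1, 1.0]
gripper_width: 0.0419
```

Request:
send_rows --targets '[{"tx": 0, "ty": 0, "tz": 3, "yaw": -0.08}, {"tx": 0, "ty": 0, "tz": 3, "yaw": -0.08}, {"tx": 0, "ty": 0, "tz": 3, "yaw": -0.08}]'

```text
t: 17.55
ee_pos: [0.539, 0.2534, 0.1782]
tool_rot: [0.0, 0.605, 0.796, -0.001]
force: [1.0, -0.3, 0.6]
gripper_width: 0.042
```

Run:
```python
from h import *
im,T,o=cam("wrist"); Rm=rot(o["tool_rot"]); p=o["ee_pos"]; print(o["t"],p.round(4),Rm.round(3).tolist(),o["force"].round(2))
P,u,v=pts(im,T); s=(P[:,2]>.076)&(P[:,2]<.088)&(np.hypot(P[:,0]-.545,P[:,1]-.302)<.03); Q=P[s]
print(s.sum(),cv2.minAreaRect((Q[:,:2]*1000).astype(np.float32)) if s.sum()>20 else None)
if s.sum()>20:
    c=np.array([*np.array(cv2.minAreaRect((Q[:,:2]*1000).astype(np.float32))[0])/1e3,.08]); print("tool",(c-p)@Rm*1e3,u[s].mean(),v[s].mean())
print("by old",(np.array([.5444,.3010,.056])-p)@Rm*100, "deg y",np.degrees(np.arctan2(Rm[1,1],Rm[0,1])))
```

```text
17.55 [0.539  0.2534 0.1782] [[-0.268, 0.963, -0.001], [0.963, 0.268, -0.002], [-0.002, -0.002, -1.0]] [ 0.99 -0.31  0.55]
427 ((545.1494750976562, 301.7358703613281), (17.63434600830078, 17.501789093017578), 15.677907943725586)
tool [45.10590119 19.00472897 98.06160017] 302.2295081967213 163.0655737704918
by old [ 4.46363991  1.81264686 12.20639218] deg y 15.533991726887853
```

Request:
send_rows --targets '[{"tx": 2.2, "ty": 0.9, "tz": 2, "yaw": 0}, {"tx": 4.54, "ty": 1.8, "tz": 4, "yaw": 0}, {"tx": 4.54, "ty": 1.8, "tz": 7, "yaw": 0}, {"tx": 4.54, "ty": 1.8, "tz": 10, "yaw": 0}, {"tx": 4.54, "ty": 1.8, "tz": 10.8, "yaw": 0}]'

```text
t: 18.1
ee_pos: [0.5433, 0.3017, 0.0685]
tool_rot: [-0.0, 0.605, 0.796, -0.002]
force: [0.5, -1.1, 0.4]
gripper_width: 0.0418
```

Request:
send_rows --targets '[{"tx": 0, "ty": 0, "tz": 0.7, "yaw": 0}, {"tx": 0, "ty": 0, "tz": 1.3, "yaw": 0}, {"tx": 0, "ty": 0, "tz": 1.3, "yaw": 0}]'

```text
t: 18.4
ee_pos: [0.5448, 0.3035, 0.0578]
tool_rot: [0.0, 0.604, 0.797, 0.0]
force: [-0.3, 0.7, -0.4]
gripper_width: 0.0416
```

Request:
send_rows --targets '[{"tx": 0, "ty": 0, "tz": 0, "yaw": 0}, {"tx": 0, "ty": 0, "tz": 0, "yaw": 0}, {"tx": 0, "ty": 0, "tz": 0, "yaw": 0}, {"tx": 0, "ty": 0, "tz": 0, "yaw": 0}, {"tx": 0, "ty": 0, "tz": 0, "yaw": 0}]' --grip -1

```text
t: 18.9
ee_pos: [0.5445, 0.3039, 0.0576]
tool_rot: [0.0, 0.603, 0.797, 0.0]
force: [0.6, 1.0, 1.5]
gripper_width: 0.018
```

Request:
send_rows --targets '[{"tx": 0, "ty": 0, "tz": -1, "yaw": 0}, {"tx": 0, "ty": 0, "tz": -2.5, "yaw": 0}, {"tx": 0, "ty": 0, "tz": -5, "yaw": 0}, {"tx": 0, "ty": 0, "tz": -9, "yaw": 0}, {"tx": 0, "ty": 0, "tz": -12, "yaw": 0}]'

```text
t: 19.4
ee_pos: [0.5449, 0.3038, 0.1803]
tool_rot: [0.001, 0.604, 0.797, 0.001]
force: [0.1, -0.1, -1.4]
gripper_width: 0.0178
```

Request:
send_rows --targets '[{"tx": -4.4, "ty": -1.2, "tz": 0, "yaw": 0}, {"tx": -8.7, "ty": -2.3, "tz": 0, "yaw": 0}, {"tx": -13.1, "ty": -3.5, "tz": 0, "yaw": 0}, {"tx": -17.4, "ty": -4.6, "tz": 0, "yaw": 0}, {"tx": -21.8, "ty": -5.8, "tz": 0, "yaw": 0}]'

```text
t: 19.9
ee_pos: [0.5477, 0.0765, 0.1785]
tool_rot: [0.001, 0.603, 0.797, 0.001]
force: [0.7, 0.6, -0.5]
gripper_width: 0.0178
```

Request:
send_rows --targets '[{"tx": -4, "ty": -1.1, "tz": 0, "yaw": 0.146}, {"tx": -8, "ty": -2.2, "tz": 0, "yaw": 0.292}, {"tx": -12, "ty": -3.3, "tz": 0, "yaw": 0.438}, {"tx": -15, "ty": -4.0, "tz": 0, "yaw": 0.584}, {"tx": -17.4, "ty": -4.6, "tz": 0, "yaw": 0.73}]'

```text
t: 20.4
ee_pos: [0.5505, -0.1047, 0.1787]
tool_rot: [0.001, 0.851, 0.526, 0.001]
force: [0.3, -0.6, -0.8]
gripper_width: 0.0178
```

Request:
send_rows --targets '[{"tx": 0, "ty": 0, "tz": 2.5, "yaw": 0.08}, {"tx": 0, "ty": 0, "tz": 5, "yaw": 0.08}, {"tx": 0, "ty": 0, "tz": 6, "yaw": 0.08}, {"tx": 0, "ty": 0, "tz": 6, "yaw": 0.08}, {"tx": 0, "ty": 0, "tz": 6, "yaw": 0.08}]'

```text
t: 20.9
ee_pos: [0.5513, -0.1019, 0.1182]
tool_rot: [0.001, 0.869, 0.495, 0.001]
force: [1.0, -0.8, -1.1]
gripper_width: 0.0178
```

Run:
```python
from h import *
im,T,o=cam("wrist"); p=o["ee_pos"]; Rm=rot(o["tool_rot"]); np.savez("w7.npz",T=T,R=Rm,p=p,**im)
print(o["t"],p.round(4),Rm.round(3).tolist(),o["force"].round(2))
x=im["pixels"][110:270,200:370]; cv2.imwrite("pics/w7c.png",cv2.resize(cv2.cvtColor(x,cv2.COLOR_RGB2BGR),None,fx=3.6,fy=3.6,interpolation=cv2.INTER_CUBIC))
P,u,v=pts(im,T); Q=(P-p)@Rm
print("old hole est (true) tool mm",(np.array([.5611,-.0838,.058])-p)@Rm*1e3)
h=(np.abs(P[:,2])<.053)&(np.hypot(Q[:,0]-.02,Q[:,1])<.012); print("hole px",h.sum(),u[h].mean() if h.any() else 0,v[h].mean() if h.any() else 0)
t=(np.abs(Q[:,0])<.012)&(np.abs(Q[:,1])<.012)&(P[:,2]>.072)&(P[:,2]<.125)
for r in range(int(v[t].min()),int(v[t].min())+30,3):
    m=t&(v==r)
    if m.sum(): print(r,u[m].min(),u[m].max(),"y mid %.2f x %.1f z %.1f"%((Q[m,1].min()+Q[m,1].max())*500,Q[m,0].max()*1e3,P[m,2].mean()*1e3))
m=(np.abs(P[:,2]-.057)<.002)&(np.abs(Q[:,0]-.02)<.02)&(np.abs(Q[:,1])<.05); print("plate y edges",Q[m,1].min()*1e3,Q[m,1].max()*1e3)
```

```text
20.9 [ 0.5513 -0.1019  0.1182] [[0.509, 0.86, 0.002], [0.86, -0.509, -0.0], [0.001, 0.002, -1.0]] [ 1.   -0.75 -1.13]
old hole est (true) tool mm [20.54339824 -0.91892179 60.23030538]
hole px 259 279.5482625482625 199.6988416988417
232 278 283 y mid 1.08 x 3.5 z 84.8
235 274 287 y mid 1.08 x 10.1 z 97.7
238 270 291 y mid 1.05 x 9.4 z 113.4
241 267 294 y mid 1.06 x 7.5 z 113.6
244 258 299 y mid -0.08 x 8.4 z 119.0
247 264 298 y mid 1.33 x 7.2 z 123.4
250 265 296 y mid 1.00 x 5.4 z 124.4
plate y edges -27.856408013866176 28.38904193992319
```

View pics/w7c.png

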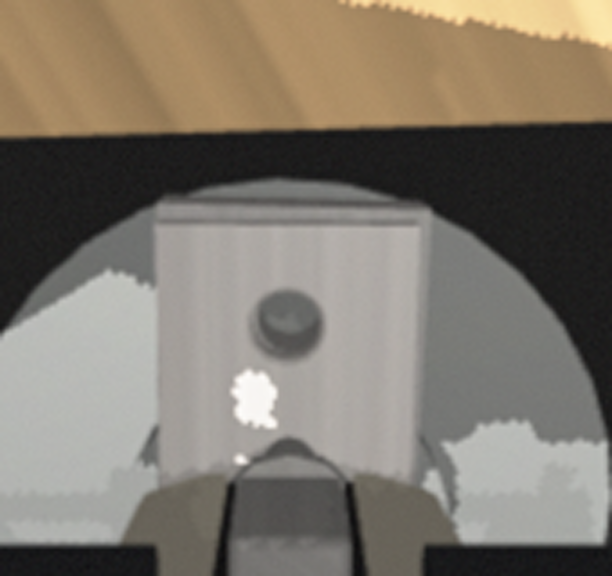

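The hole is round, centred at crop (287,324), or full-frame (279.7,200). The bolt's tip is at (288,440), held about 2 mm toward tool -x.

Run:
```python
from h import *
d=dict(np.load("w7.npz")); T,Rm,p=d["T"],d["R"],d["p"]
print("hole",((ray(d,T,279.7,200,.057)-p)@Rm*1e3).round(2))
P,u,v=pts(d,T); Q=(P-p)@Rm
t=(np.abs(Q[:,1]-.001)<.004)&(np.abs(Q[:,0])<.02)&(P[:,2]>.07)&(P[:,2]<.16)&(np.abs(u-280)<2)
for a,b,c in sorted(zip(v[t],Q[t,0]*1e3,P[t,2]*1e3))[::2][:30]: print(a,b.round(1),c.round(1),end=" | ")
```

```text
hole [20.04  0.47 61.23]
232 2.9 84.4 | 232 3.5 86.2 | 233 3.3 87.7 | 234 2.7 88.2 | 234 3.0 89.1 | 235 9.8 111.1 | 236 9.5 112.2 | 236 9.9 113.4 | 237 9.3 113.3 | 238 8.6 113.3 | 238 8.7 113.6 | 239 8.3 114.1 | 240 7.3 113.1 | 240 7.7 114.3 | 241 7.2 114.7 | 242 5.9 112.9 | 242 6.5 114.4 | 243 7.2 118.2 | 244 6.8 118.8 | 244 7.1 119.6 | 245 6.6 119.9 | 246 6.6 121.4 | 246 7.0 122.5 | 247 7.0 124.1 | 248 6.3 123.8 | 248 6.9 125.5 | 249 6.8 126.7 | 250 6.9 128.3 | 250 7.0 128.7 | 251 7.0 130.0 |
```

Request:
send_rows --targets '[{"tx": 1.1, "ty": -0.03, "tz": 0, "yaw": 0}, {"tx": 2.22, "ty": -0.07, "tz": 0, "yaw": 0}, {"tx": 2.22, "ty": -0.07, "tz": 0.8, "yaw": 0}, {"tx": 2.22, "ty": -0.07, "tz": 1.6, "yaw": 0}, {"tx": 2.22, "ty": -0.07, "tz": 1.6, "yaw": 0}]'

```text
t: 21.45
ee_pos: [0.56, -0.0821, 0.0995]
tool_rot: [-0.001, 0.869, 0.495, -0.002]
force: [0.1, -0.0, 0.1]
gripper_width: 0.0172
```

Request:
send_rows --targets '[{"tx": 0, "ty": 0, "tz": 0.15, "yaw": 0}, {"tx": 0, "ty": 0, "tz": 0.3, "yaw": 0}, {"tx": 0, "ty": 0, "tz": 0.45, "yaw": 0}, {"tx": 0, "ty": 0, "tz": 0.6, "yaw": 0}, {"tx": 0, "ty": 0, "tz": 0.6, "yaw": 0}]'

```text
t: 21.95
ee_pos: [0.5612, -0.0824, 0.0949]
tool_rot: [-0.0, 0.869, 0.495, -0.0]
force: [-0.6, 0.5, -0.5]
gripper_width: 0.0176
```

Request:
send_rows --targets '[{"tx": 0, "ty": 0, "tz": 0.1, "yaw": 0}, {"tx": 0, "ty": 0, "tz": 0.2, "yaw": 0}, {"tx": 0, "ty": 0, "tz": 0.3, "yaw": 0}, {"tx": 0, "ty": 0, "tz": 0.3, "yaw": 0}]'

```text
t: 22.35
ee_pos: [0.5612, -0.0823, 0.0919]
tool_rot: [-0.0, 0.869, 0.495, -0.0]
force: [-0.7, -0.2, -0.3]
gripper_width: 0.0176
```

Request:
send_rows --targets '[{"tx": 0, "ty": 0, "tz": 0.1, "yaw": 0}, {"tx": 0, "ty": 0, "tz": 0.2, "yaw": 0}, {"tx": 0, "ty": 0, "tz": 0.3, "yaw": 0}, {"tx": 0, "ty": 0, "tz": 0.3, "yaw": 0}]'

```text
t: 22.75
ee_pos: [0.5612, -0.0823, 0.0889]
tool_rot: [-0.0, 0.869, 0.495, -0.0]
force: [-1.3, 0.3, 0.1]
gripper_width: 0.0178
```

Request:
send_rows --targets '[{"tx": 0, "ty": 0, "tz": 0.1, "yaw": 0}, {"tx": 0, "ty": 0, "tz": 0.2, "yaw": 0}, {"tx": 0, "ty": 0, "tz": 0.3, "yaw": 0}, {"tx": 0, "ty": 0, "tz": 0.3, "yaw": 0}]'

```text
t: 23.15
ee_pos: [0.5612, -0.0823, 0.0859]
tool_rot: [-0.0, 0.869, 0.495, -0.0]
force: [-0.8, -0.6, -1.3]
gripper_width: 0.0177
```

Request:
send_rows --targets '[{"tx": 0, "ty": 0, "tz": 0.1, "yaw": 0}, {"tx": 0, "ty": 0, "tz": 0.2, "yaw": 0}, {"tx": 0, "ty": 0, "tz": 0.3, "yaw": 0}, {"tx": 0, "ty": 0, "tz": 0.3, "yaw": 0}]'

```text
t: 23.55
ee_pos: [0.5612, -0.0823, 0.0829]
tool_rot: [-0.0, 0.869, 0.495, -0.0]
force: [-0.5, 0.6, -0.5]
gripper_width: 0.0178
```

The bolt is in the flange hole with no contact force, so I'll go on down.

Request:
send_rows --targets '[{"tx": 0, "ty": 0, "tz": 0.15, "yaw": 0}, {"tx": 0, "ty": 0, "tz": 0.3, "yaw": 0}, {"tx": 0, "ty": 0, "tz": 0.45, "yaw": 0}, {"tx": 0, "ty": 0, "tz": 0.6, "yaw": 0}, {"tx": 0, "ty": 0, "tz": 0.6, "yaw": 0}]'

```text
t: 24.05
ee_pos: [0.5611, -0.0823, 0.0768]
tool_rot: [-0.0, 0.869, 0.495, -0.0]
force: [-0.4, 0.0, -1.3]
gripper_width: 0.0174
```

Request:
send_rows --targets '[{"tx": 0, "ty": 0, "tz": 0.15, "yaw": 0}, {"tx": 0, "ty": 0, "tz": 0.3, "yaw": 0}, {"tx": 0, "ty": 0, "tz": 0.45, "yaw": 0}, {"tx": 0, "ty": 0, "tz": 0.6, "yaw": 0}, {"tx": 0, "ty": 0, "tz": 0.6, "yaw": 0}]'

```text
t: 24.55
ee_pos: [0.5612, -0.0823, 0.0708]
tool_rot: [-0.0, 0.869, 0.495, -0.0]
force: [-1.2, 0.2, -0.4]
gripper_width: 0.0177
```

Request:
send_rows --targets '[{"tx": 0, "ty": 0, "tz": 0.1, "yaw": 0}, {"tx": 0, "ty": 0, "tz": 0.2, "yaw": 0}, {"tx": 0, "ty": 0, "tz": 0.3, "yaw": 0}, {"tx": 0, "ty": 0, "tz": 0.35, "yaw": 0}, {"tx": 0, "ty": 0, "tz": 0.35, "yaw": 0}]'

```text
t: 25.05
ee_pos: [0.5612, -0.0823, 0.0675]
tool_rot: [-0.0, 0.869, 0.495, -0.0]
force: [0.1, 0.6, 0.2]
gripper_width: 0.0179
```

Request:
send_rows --targets '[{"tx": 0, "ty": 0, "tz": 0.1, "yaw": 0}, {"tx": 0, "ty": 0, "tz": 0.1, "yaw": 0}]'

```text
t: 25.25
ee_pos: [0.5612, -0.0823, 0.0665]
tool_rot: [-0.0, 0.869, 0.495, -0.0]
force: [0.4, -0.3, -1.3]
gripper_width: 0.018
```

Request:
send_rows --targets '[{"tx": 0, "ty": 0, "tz": 0.06, "yaw": 0}, {"tx": 0, "ty": 0, "tz": 0.06, "yaw": 0}]'

```text
t: 25.45
ee_pos: [0.5612, -0.0823, 0.0659]
tool_rot: [-0.0, 0.869, 0.495, -0.0]
force: [-0.7, 0.3, -0.6]
gripper_width: 0.0179
```

Request:
send_rows --targets '[{"tx": 0, "ty": 0, "tz": 0.06, "yaw": 0}, {"tx": 0, "ty": 0, "tz": 0.06, "yaw": 0}]'

```text
t: 25.65
ee_pos: [0.5614, -0.0824, 0.0655]
tool_rot: [0.0, 0.869, 0.495, 0.0]
force: [-0.2, 0.2, 0.8]
gripper_width: 0.0178
```

Request:
send_rows --targets '[{"tx": 0, "ty": 0, "tz": 0.04, "yaw": 0}, {"tx": 0, "ty": 0, "tz": 0.04, "yaw": 0}]'

```text
t: 25.85
ee_pos: [0.5614, -0.0823, 0.0655]
tool_rot: [-0.0, 0.869, 0.495, 0.0]
force: [-1.8, 0.7, 4.7]
gripper_width: 0.0184
```

The bolt's collar has touched the plate at about 5 N. I release it, rise clear and check both.

Request:
send_rows --targets '[{"tx": 0, "ty": 0, "tz": -0.04, "yaw": 0}, {"tx": 0, "ty": 0, "tz": -0.04, "yaw": 0}, {"tx": 0, "ty": 0, "tz": -0.04, "yaw": 0}, {"tx": 0, "ty": 0, "tz": -0.04, "yaw": 0}]' --grip -0.1

```text
t: 26.25
ee_pos: [0.5613, -0.0823, 0.0652]
tool_rot: [-0.0, 0.869, 0.495, -0.0]
force: [0.1, -0.4, -0.0]
gripper_width: 0.0406
```

Request:
send_rows --targets '[{"tx": 0, "ty": 0, "tz": -1, "yaw": 0}, {"tx": 0, "ty": 0, "tz": -3, "yaw": 0}, {"tx": 0, "ty": 0, "tz": -6, "yaw": 0}, {"tx": -4, "ty": 0, "tz": -9, "yaw": 0}, {"tx": -8, "ty": 0, "tz": -12, "yaw": 0}]'

```text
t: 26.75
ee_pos: [0.5207, -0.151, 0.187]
tool_rot: [0.0, 0.868, 0.497, 0.0]
force: [0.6, -1.4, 0.5]
gripper_width: 0.0416
```

Request:
send_rows --targets '[{"tx": -3, "ty": 0, "tz": -3, "yaw": 0}, {"tx": -5, "ty": 0, "tz": -4, "yaw": 0}, {"tx": -5, "ty": 0, "tz": -4, "yaw": 0}, {"tx": -5, "ty": 0, "tz": -4, "yaw": 0}]'

```text
t: 27.15
ee_pos: [0.4953, -0.1924, 0.2243]
tool_rot: [-0.001, 0.869, 0.496, 0.0]
force: [-0.1, 0.6, -0.5]
gripper_width: 0.0421
```

Run:
```python
from h import *
im,T,o=cam("wrist"); save(im,"w8.png"); print(o["t"],o["ee_pos"].round(4),o["force"].round(2))
P,u,v=pts(im,T); near=np.hypot(P[:,0]-.53,P[:,1]+.135)<.11
h=P[near&(P[:,2]>.0545)&(P[:,2]<.0595)]; (c,s,a)=cv2.minAreaRect((h[:,:2]*1000).astype(np.float32)); print("plate",c,s,a)
a=np.radians(a%180 if s[0]>s[1] else a-90); e=60*np.array([np.cos(a),np.sin(a)]); print("holes",np.array(c)-e,np.array(c)+e)
for n,z,k in (("pin",.107,(.4995,-.187)),("bolt",.089,(.561,-.084))):
    q=P[(np.hypot(P[:,0]-k[0],P[:,1]-k[1])<.025)&(np.abs(P[:,2]-z)<.005)]
    if len(q)>10: print(n,len(q),q.mean(0).round(4),np.median(q[:,2]),cv2.minAreaRect((q[:,:2]*1000).astype(np.float32)))
x=im["pixels"][0:300,120:440]; cv2.imwrite("pics/w8c.png",cv2.resize(cv2.cvtColor(x,cv2.COLOR_RGB2BGR),None,fx=2,fy=2,interpolation=cv2.INTER_CUBIC))
```

```text
27.15 [ 0.4953 -0.1924  0.2243] [-0.15  0.61 -0.5 ]
plate (530.8724365234375, -136.76046752929688) (164.0181884765625, 56.15629577636719) 59.05607223510742
holes [ 500.02049857 -188.22072331] [561.72437447 -85.30021175]
pin 333 [ 0.4996 -0.1869  0.1068] 0.10695066519361007 ((499.44232177734375, -187.18295288085938), (17.43262481689453, 16.681575775146484), 59.582515716552734)
bolt 408 [ 0.5609 -0.0854  0.0888] 0.0889049614066163 ((561.2047119140625, -85.00540161132812), (18.577167510986328, 16.9527587890625), 59.20146179199219)
```

View pics/w8c.png

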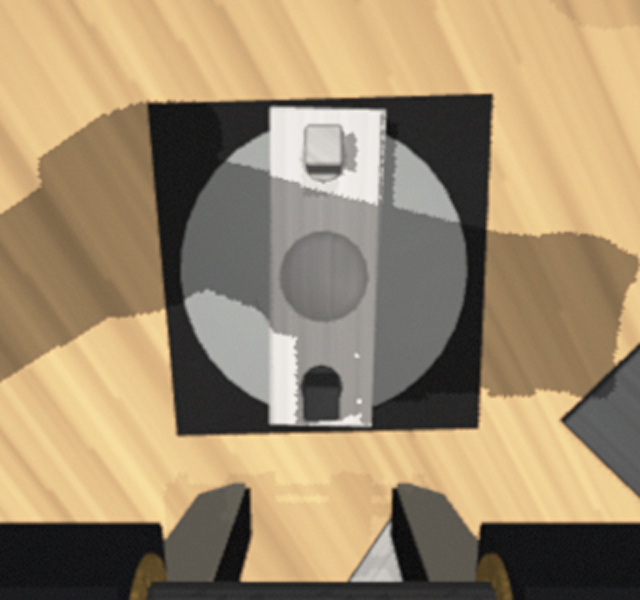

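The bolt stands at (323,148) and the pin at (322,395), both upright with their tops at the expected heights and within about 1.2 mm of the hole centres. The gripper is clear, so I hand in.

```bash
python3 -c "from cell import job_done; print(job_done())"
```

```text
the job is handed in; nothing more can be done
None
```

The drift pin and the thumb bolt are both home in the plate, released and standing upright. I handed the job in at about 27 s of the 72 s allowed; no verdict was reported.

- **Pin:** I lowered it through the plate hole nearer the robot and into the flange hole, easing it sideways toward the flange's line as it went down. The plate turned about 1.9° into line. The readings I got after each move stayed under about 5 N sideways. The only vertical rise was about 7 N when the collar met the plate.
- **Bolt:** I put it through the other hole. There was no noticeable contact force until its collar touched the plate at about 5 N.

**Last check (wrist camera):**

| | Top height measured | Expected | Distance from hole centre |
|---|---|---|---|
| Pin | 0.107 m | 0.108 m | about 1.2 mm |
| Bolt | 0.089 m | 0.090 m | about 0.6 mm |

Both stand square to the plate, and the gripper is open and well clear. I moved no bystanders that I know of, though I did not re-measure where they are.

**Disagreements and failures:**
- The top camera and the wrist camera placed the plate's centre about 6 mm apart. I used the wrist camera.
- The wrist camera itself read about 1 mm off, and I corrected for that.
- My first three move calls were refused because some keys were missing; nothing moved.

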